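# Step a sample tube feed wheel back one notch past its ratchet pawl

### The arm

A 6-joint arm with a two-finger parallel gripper is mounted at the origin on a cart in front of the work surface, level with it; the furniture and walls round the work are solid. World frame = base frame: x ahead of the robot, y to its left, z up, the work surface at z = 0. Lengths are in m, angles in rad, forces in N, time in s.
With the tool pointing down it reaches from about 0.375 to 0.9 m from the base axis. Payload 3.1 kg.
Tool frame: the origin (TCP) lies at the very end of the fingers, on their centre line; the grasp point (between the pads) lies 19 mm behind it; z points along the fingers, y is the direction in which the jaws open and shut (so a half turn about z gives the same grasp; the last joint's range is limited). The gripper opens to 87 mm and grips with 3 to 60 N. Pads are 19 mm wide; open, the fingers measure 117 mm over their backs; the gripper's body (75 mm by 190 mm) begins 51 mm behind the grasp point.
Start: joints at [-1.403, 0.527, 1.433, -0, 1.181, -0.178], TCP at [0.212, -0.588, 0.223] pointing down, gripper open.
Joint ranges: [-3.08, 3.08], [-0.75, 2.2], [0.22, 2.44], [-1.43, 4.57], [0, 2.65], [-2.85, 2.85]. Speed limits (rad/s): [2.79, 2.79, 3.14, 3.14, 3.14, 3.14].

### API

Orientations are given as a unit quaternion [x, y, z, w].
In Python, from rig import robot gives the robot as it stands. The module is installed in compiled form; this text tells all that it offers.
- The arm moves only by the tool carry_out, never from a script. Its argument "series" is a list of rows, each a list of 7 numbers: the shift along the tool's x, y, z in mm, then the turn, a rotation vector about the tool's x, y, z in degrees, then the gripper command: -1 is shut, 1 is fully open, values between are in proportion. In form: [[tx, ty, tz, rx, ry, rz, claw], ...]. A call has 1 to 8 rows; each row is the pose to reach, as a shift and turn from the pose measured when the call began, along the tool's axes at that moment; what a row does not reach only later rows make up. A row lasts 1/8 s, in which the tool goes at most 62.5 mm and 10.7 degrees, less where a joint would pass 70% of its speed; a pose out of reach is approached as far as the arm can. A call with a gripper value outside its range is refused whole. The fingers move at their own pace and stop on an object; "force" is the grip in N (left out, the last holds). Time passes only in rows, so rows that repeat a pose let the fingers close. It gives the time, the measured TCP pose, the force and the opening at its end, in the units of the state.
- robot.get_obs(): the state, without advancing time (a new reading comes with each control period).
- robot.camera(name): name is "scene" or "top" or "wrist"; returns a dict with "pixels" (400x640x3 uint8, red, green, blue), "fx", "fy", "cx", "cy" (pixels), "position" and "attitude" of the camera in the world. Camera axes: x right, y down, z forward; pixel columns grow to the right and rows downward; lengths in m; the calibration is good to about 2 mm. A picture is of the moment at which its call begins. There is no depth.
- robot.hand_in(): hands the job in, once; it reports no verdict.
The state is a dict: "time": time; "q": joint angles; "joint_velocities": joint speeds; "joint_torque": joint torques, N m; "position": TCP position; "tool_rot": TCP orientation; "ft_force": force on the tool from outside, world axes, zero at the start; "moment": the same for the moment, N m; "grip_width": finger opening in m.
Only numpy, scipy, OpenCV 4.12 (cv2) and the standard library are available. Lean on these libraries where they do the work, as an engineer would, in place of code of your own. Each camera call takes 0.05 s, during which the arm holds its last target.

### The job

The hand-turned tube feeder was clicked on one place too far, and the red-capped tube went past the reader unread. With your fingertips, tip the pawl's red-balled lever over so that the pawl lifts out of the teeth and stays up, push the wheel by its black finger knob backward (clockwise, against the blue arrow) by just one notch so that the red-capped tube stands in front of the reader's window, then tip the lever back so that the pawl lies fully down in the new notch. Nothing is to be picked up: leave the tubes in their places untouched, and do not disturb the cotton-bud pot, bottle and timer nearby.

Things in the scene. Friction and masses are not known exactly. Their poses are not given: they have to be found in the camera images.
- wheel (a joint): angle of the feed wheel: 0 (within 0.012) at the start; grows as it turns anticlockwise seen from above (forward, along the blue arrow on its hub), negative when turned clockwise (backward). One notch = one of 12 tube places = 0.524 rad, so one notch back reads -0.524. It turns stiffly and stays where it is left; 2 to 3 N sideways at its knob turns it
- pawl (a joint): angle of the ratchet pawl: 0 = down, its nose between two teeth, blocking backward turning; 0.90 = thrown back on its stop, nose clear. Balance point near 0.5: past it the pawl falls over by its own weight and stays back; brought back under it, it falls down. Needs under 1 N. It drops fully to 0 if the wheel is within 0.055 rad of a notch (0, -0.524), else stops on a tooth
- lever_ball (a point): centre of the red ball (19 mm across) on the pawl's upright thumb lever, a 7 mm steel rod; 116 mm above the worktop with the pawl down, 20 mm to the +x (feeder axes) side of pawl_pivot. Pushed toward the feeder's -x it lifts the nose. It swings on a circle about the pivot; thrown back it is 34 mm on the pivot's -x side, 109 mm above the worktop
- pawl_pivot (a point): middle of the pawl's fixed pivot pin, 56 mm above the worktop, at the wheel's rim. Axes as feeder. The pin is along y; the pawl's arm runs 45 mm toward +x to the nose, along the rim, and its top is 16 mm above the pivot when down. The steel bracket on the -y side of it is 75 mm high
- feeder: fixed white foot of the tube feeder. Origin on the worktop, on the axle of its wheel; z up, x toward the label reader (grey block 32 x 50 mm, 97 mm high, 113 to 145 mm from the axle). Pawl on the -y side. The grey wheel (white hub): 197 mm across, top face 44 mm above the worktop, a ring of 12 saw teeth 10 mm high on its rim (radius 85 to 98 mm), tube places at radius 70 mm
- knob_top (a point): centre of the top of the wheel's black upright finger knob, 16 mm thick, from 44 to 95 mm above the worktop, 70 mm from the axle, opposite the reader at the start. It turns with the wheel. The two places on each side of it hold no tube
- read_spot (a point): fixed point in front of the reader's dark red window, 70 mm from the axle, 63 mm above the worktop: where the middle of a tube is when it can be read
- tube_red_mid (a point): half-way up the red-capped sample tube (16 mm thick, 88 mm long), standing loose and upright in the wheel, one place anticlockwise of the reading place; its middle is 63 mm and its top 107 mm above the worktop
- tube_a_mid (a point): half-way up another loose sample tube in the wheel (purple or green cap, 16 mm thick, 88 mm long, its top 107 mm above the worktop)
- tube_b_mid (a point): half-way up another loose sample tube in the wheel (purple or green cap, 16 mm thick, 88 mm long, its top 107 mm above the worktop)
- tube_c_mid (a point): half-way up another loose sample tube in the wheel (purple or green cap, 16 mm thick, 88 mm long, its top 107 mm above the worktop)
- tube_d_mid (a point): half-way up another loose sample tube in the wheel (purple or green cap, 16 mm thick, 88 mm long, its top 107 mm above the worktop)
- bud_pot_mid (a point): half-way up the loose clear pot of pink cotton buds (77 mm across, 80 mm high), left of the feeder
- amber_bottle_mid (a point): half-way up the loose amber bottle with a blue cap (48 mm across, 88 mm high), just left of the feeder
- timer_mid (a point): middle of the loose white bench timer (66 x 66 x 18 mm), farther left of the feeder

How it is judged:
By the outcome, as a careful person would: the job done as asked, in the order asked, and still so for the second after the job is handed in, with the robot touching nothing.
It also fails if it takes over 58 s, if anything falls off the work surface, if the arm or the gripper's body presses on something with over 40 N, if the wrist force passes 120 N, or if a joint passes its speed limit or range.

## Working session

There is one attempt and no reset: what is moved stays moved. The work goes in short steps, Python scripts to look and compute and a tool call to move; the robot and the scene stay as the last step left them, time stands still between calls to the robot, and variables do not carry over. Pictures are saved under pics/ and viewed, and the job is handed in when it is done.

Besides the shell and the picture viewer there is one more tool, called after "Emit:" by a JSON object that holds its "name" and its "arguments", one argument or row to a line. carry_out: Moves the arm, as the interface text tells. Its arguments: {"type":"object","properties":{"series":{"type":"array"},"force":{"type":"number"}},"required":["series"]}

```bash
mkdir -p pics
cat > h.py <<'E'
from rig import robot
import cv2,numpy as np
from scipy.spatial.transform import Rotation as R
def snap(n,f):
    c=robot.camera(n); cv2.imwrite('pics/'+f,c['pixels'][:,:,::-1]); return c
def att(c):
    a=np.array(c['attitude'],float); return a if a.shape==(3,3) else R.from_quat(a).as_matrix()
def ray(c,u,v):
    return np.array(c['position']),att(c)@np.array([(u-c['cx'])/c['fx'],(v-c['cy'])/c['fy'],1])
def onz(c,u,v,z):
    p,d=ray(c,u,v); return p+d*(z-p[2])/d[2]
def proj(c,P):
    q=att(c).T@(np.array(P)-np.array(c['position'])); return q[0]/q[2]*c['fx']+c['cx'],q[1]/q[2]*c['fy']+c['cy']
E
python3 - <<'E'
from h import *
for n in ['scene','top','wrist']:
    c=snap(n,n+'0.png'); print(n,c['fx'],c['cx'],c['cy'],c['position'],c['attitude'])
print(robot.get_obs())
E
```

```text
scene 430.1837338023356 320.64860794682386 198.38777211682768 [0.0803609  0.72953816 0.51947519] [-0.20092591  0.81653639 -0.52320541  0.13839505]
top 465.012523441021 317.7794604491115 191.8778329880316 [ 0.47125692 -0.08133005  1.11075244] [ 0.71392581 -0.69866853  0.03728568 -0.02796439]
wrist 315.13291554402775 320.07478744292683 196.51042673431166 [ 0.28111424 -0.56204573  0.3833712 ] [ 0.81127233 -0.56856672 -0.07912192  0.11094508]
{'time': 0.15, 'q': array([-1.40251031e+00,  5.28250795e-01,  1.43360195e+00,  8.95348016e-06,
        1.18139383e+00, -1.78491489e-01]), 'joint_velocities': array([-0.00132209, -0.00089427, -0.00138449,  0.00096153, -0.00012759,
        0.00124048]), 'joint_torque': array([ 6.87386510e-04, -4.40431952e+01, -1.76842940e+01,  6.33642892e-02,
        5.52798633e-02, -9.71352756e-05]), 'position': array([ 0.21235859, -0.58722594,  0.22179947]), 'tool_rot': array([ 9.85005749e-01,  1.72519539e-01,  8.35985588e-06, -8.26924871e-04]), 'ft_force': array([-0.45631589,  0.36700709, -0.08723723]), 'moment': array([-0.00973937,  0.04631247,  0.01272159]), 'grip_width': 0.08723110947504528}
```

View pics/scene0.png

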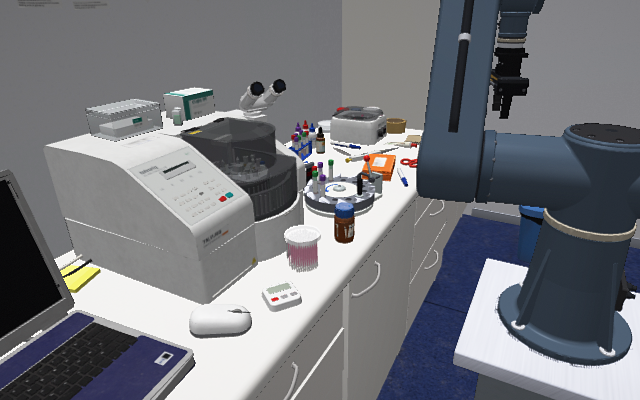

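View pics/top0.png

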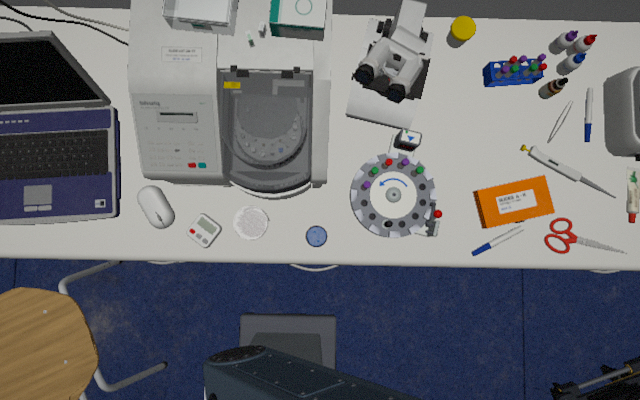

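The top view shows the wheel hub at about (394,195), the reader at (407,138), the red lever ball at (438,214) and the knob below the hub. Next I'll zoom in and measure these.

Run:
```python
from h import *
im=cv2.imread('pics/top0.png'); cv2.imwrite('pics/top0z.png',cv2.resize(im[120:260,320:480],None,fx=5,fy=4.2,interpolation=cv2.INTER_CUBIC)[:600,:800])
im=cv2.imread('pics/scene0.png'); cv2.imwrite('pics/scene0z.png',cv2.resize(im[130:250,280:430],None,fx=5,fy=5,interpolation=cv2.INTER_CUBIC))
for f in['top','scene']:
    im=cv2.imread(f'pics/{f}0.png');h=cv2.cvtColor(im,cv2.COLOR_BGR2HSV)
    m=(((h[...,0]<6)|(h[...,0]>174))&(h[...,1]>170)&(h[...,2]>90)).astype(np.uint8)
    n,l,s,ce=cv2.connectedComponentsWithStats(m)
    for i in range(1,n):
        if s[i,4]>4: print(f,ce[i].round(1),s[i])
```

```text
top [589.6  38.8] [586  35   9   8  41]
top [513.5  58.8] [511  56   6   6  28]
top [543.5  66. ] [541  64   6   5  26]
top [388.4 161.7] [386 159   6   7  34]
top [192.  164.8] [189 163   7   4  23]
top [437.5 213.5] [434 210   8   8  48]
top [631.9 217.7] [629 214   7   9  46]
top [561.8 235.6] [545 218  32  35 332]
top [191.9 230.9] [190 229   5   4  14]
scene [339.6 108.6] [337 108   7   3  12]
scene [305.1 125.4] [303 121   5   8  23]
scene [306.4 132. ] [305 131   3   4   7]
scene [292.8 136.5] [292 135   3   5  11]
scene [413.6 144.5] [411 143   6   4  14]
scene [366.4 157.9] [364 155   6   7  27]
scene [409.6 161.8] [401 159  17   8  66]
scene [314.  167.7] [312 166   5   5  20]
scene [222.3 198.2] [219 196   7   5  24]
scene [274.4 298.9] [272 298   6   3  14]
```

View pics/top0z.png

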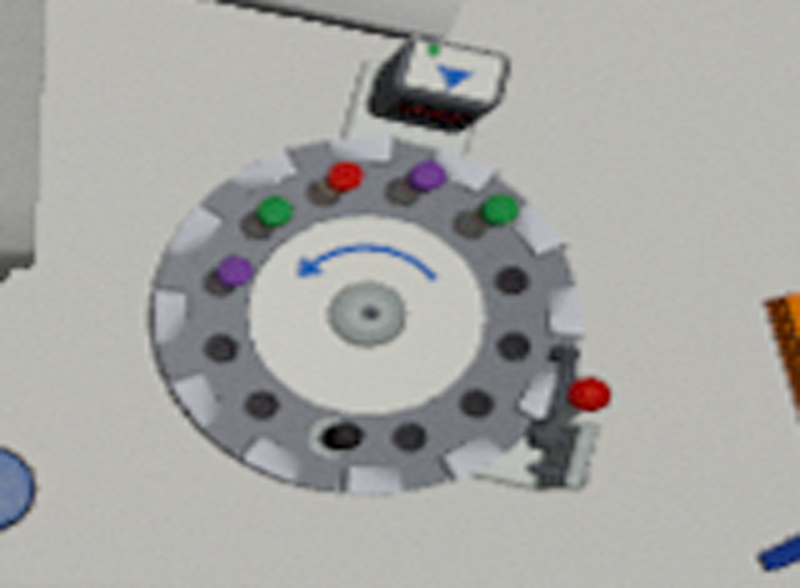

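View pics/scene0z.png

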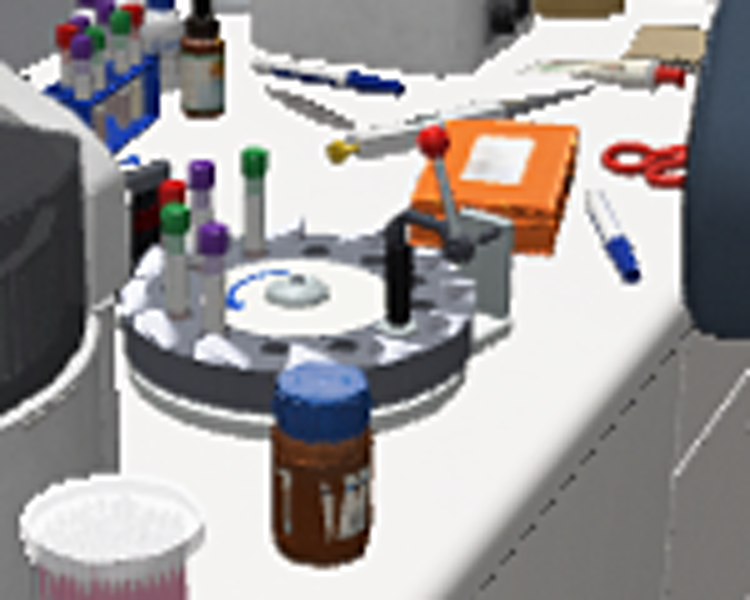

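Run:
```python
from h import *
c=robot.camera('top'); s=robot.camera('scene')
P=lambda u,v,z:onz(c,320+u/5,120+v/4.2,z)
# knob dark hole etc at wheel top z=.044 : ring holes both in zoom coords; hole ellipse centre
holes=np.array([(512,280),(514,347),(477,404),(409,437),(262,405),(221,348)])
H=np.array([P(*h,.044)[:2] for h in holes])
A=np.c_[2*H,np.ones(len(H))];x=np.linalg.lstsq(A,(H**2).sum(1),rcond=None)[0]
print('hole circle',x[:2],np.sqrt(x[2]+(x[:2]**2).sum()))
print('hub',P(368,313,.055))
k=P(347,436,.095);r=onz(c,388.4,161.7,.105);b=onz(c,437.5,213.5,.116)
k2=P(404,437,.044)
print('knob',k,'red',r,'ball',b,'reader',P(455,75,.097), 'pivot?',P(550,440,.056))
a=x[:2]
for n,p in[('knob',k),('red',r),('ball',b),('reader',P(455,75,.097))]:
    d=p[:2]-a;print(n,np.linalg.norm(d),np.degrees(np.arctan2(d[1],d[0])))
# two view ball, knob
def tri(u1,v1,u2,v2):
    p,d=ray(c,u1,v1);q,e=ray(s,u2,v2)
    t=np.linalg.lstsq(np.c_[d,-e],q-p,rcond=None)[0];return (p+d*t[0]),(q+e*t[1])
print(tri(437.5,213.5,280+433/5,130+141/5))
print(tri(320+347/5,120+436/4.2,280+402/5,130+218/5))
print('amber',onz(c,317,236,.088),'pot',onz(c,251,222,.08))
for h in holes: 
    d=P(*h,.044)[:2]-a;print(np.linalg.norm(d),np.degrees(np.arctan2(d[1],d[0])))
```

```text
hole circle [ 0.56750043 -0.26898559] 0.07018120209109734
hub [ 0.56692919 -0.26754089  0.055     ]
knob [ 0.49887053 -0.25166896  0.095     ] red [ 0.63431105 -0.24688219  0.105     ] ball [ 0.52259471 -0.35148927  0.116     ] reader [ 0.69025061 -0.29809477  0.097     ] pivot? [ 0.4997388  -0.35061876  0.056     ]
knob 0.07078085186065694 165.83876987838255
red 0.07037200214687457 18.30610132018286
ball 0.093932859701289 -118.55890077877146
reader 0.12615447167849228 -13.340781765425197
(array([ 0.52268958, -0.35198851,  0.11416176]), array([ 0.52030815, -0.35301462,  0.11431754]))
(array([ 0.4985441 , -0.24965529,  0.10700777]), array([ 0.49515962, -0.25115377,  0.10716705]))
amber [ 0.46903836 -0.09415877  0.088     ] pot [0.49674725 0.05213393 0.08      ]
0.07013063902284551 -73.29644206796956
0.07014998738265986 -103.87403246631395
0.0703918038158065 -133.52937346244474
0.07002732091511267 -163.61046206311784
0.0701522571619306 136.8232927616294
0.07023466806544679 106.83276698063919
```

```bash
cat >> h.py <<'E'
A0=np.array([.5675,-.269]);PH=np.radians(-13.5)
RF=R.from_euler('z',PH).as_matrix()
def toF(p): return RF.T@(np.array(p)-np.r_[A0,0])
def toW(p): return RF@np.array(p)+np.r_[A0,0]
QT=RF@np.diag([1,-1,-1])
def plan(*pts):
    o=robot.get_obs(); Rt=R.from_quat(o['tool_rot']).as_matrix(); p=o['position']
    print('t',round(o['time'],2),'F mm',(toF(p)*1e3).round(1),'ft(F)',(RF.T@o['ft_force']).round(2),'grip',round(o['grip_width'],4))
    rv=np.degrees(R.from_matrix(Rt.T@QT).as_rotvec())
    for q in pts: print(q,'->',(Rt.T@(toW(np.array(q)/1e3)-p)*1e3).round(1),rv.round(1))
E
python3 - <<'E'
from h import *
print((toF([.522,-.352,.116])*1e3).round(1))
plan([12,-92,200],[12,-92,103])
E
```

```text
[-24.9 -91.3 116. ]
t 0.25 F mm [-271.  -392.6  222.1] ft(F) [ 0.14 -0.57 -0.12] grip 0.087
[12, -92, 200] -> [401.6 -95.3  22.2] [-0.1  0.  33.4]
[12, -92, 103] -> [401.6 -95.2 119.2] [-0.1  0.  33.4]
```

Emit:
{"name": "carry_out", "arguments": {
  "series": [
    [50,-12,0,0,0,8,-1],
    [105,-24,5,0,0,16,-1],
    [160,-38,10,0,0,24,-1],
    [215,-51,14,0,0,33.4,-1],
    [270,-64,18,0,0,33.4,-1],
    [330,-78,22,0,0,33.4,-1],
    [385,-91,22,0,0,33.4,-1],
    [401.6,-95.3,22,0,0,33.4,-1]
  ],
  "force": 20
}}

```text
time: 1.25
position: [0.5602, -0.3587, 0.1999]
tool_rot: [0.993, -0.116, 0.0, -0.001]
ft_force: [-0.3, -0.2, -0.5]
grip_width: 0.0153
```

Run:
```python
from h import *
plan([12,-92,150],[12,-92,103])
c=snap('top','top1.png')
c=snap('scene','scene1.png');snap('wrist','wrist1.png')
```

```text
t 1.25 F mm [ 13.9 -88.9 199.9] ft(F) [-0.29 -0.27 -0.54] grip 0.0153
[12, -92, 150] -> [-1.9  3.1 49.9] [-0.1  0.   0.2]
[12, -92, 103] -> [-1.9  3.2 96.9] [-0.1  0.   0.2]
```

View pics/wrist1.png

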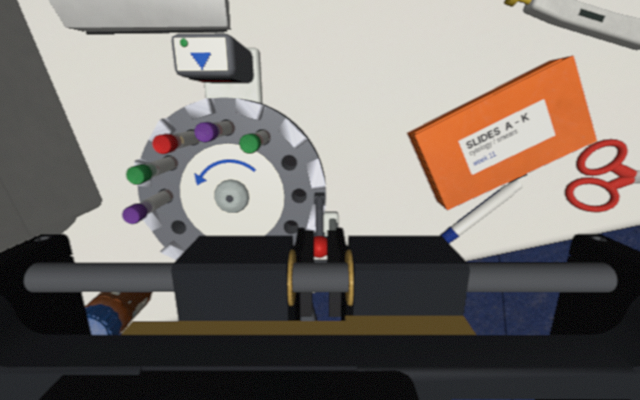

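View pics/scene1.png

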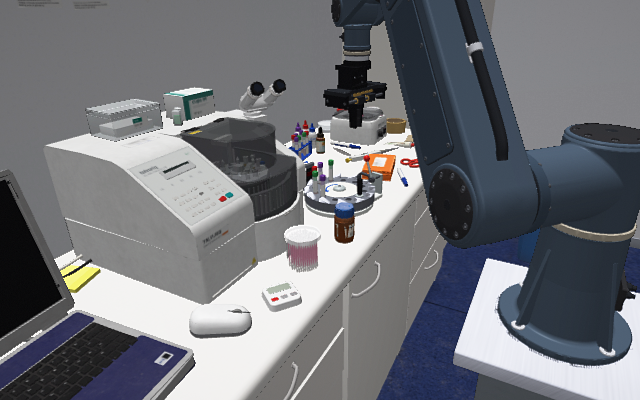

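The wrist view shows the ball at (320,245), lined up between the closing fingers. I'll go down on its +x side.

Emit:
{"name": "carry_out", "arguments": {
  "series": [
    [-1.9,3,40,0,0,0,-1],
    [-1.9,3,80,0,0,0,-1],
    [-1.9,3,97,0,0,0,-1],
    [-1.9,3,97,0,0,0,-1]
  ]
}}

```text
time: 1.9
position: [0.5532, -0.3642, 0.102]
tool_rot: [0.993, -0.118, -0.002, -0.001]
ft_force: [0.0, 0.1, 0.2]
grip_width: 0.0004
```

Run:
```python
from h import *
plan([12,-92,103],[-20,-92,103],[-57,-92,103])
c=snap('scene','scene2.png')
im=cv2.imread('pics/scene2.png'); cv2.imwrite('pics/scene2z.png',cv2.resize(im[100:220,300:430],None,fx=5,fy=5,interpolation=cv2.INTER_CUBIC))
```

```text
t 1.9 F mm [  8.3 -95.9 102. ] ft(F) [0.02 0.13 0.19] grip 0.0004
[12, -92, 103] -> [ 3.7 -3.9 -1. ] [-0.1  0.2 -0.1]
[-20, -92, 103] -> [-28.3  -3.8  -0.9] [-0.1  0.2 -0.1]
[-57, -92, 103] -> [-65.3  -3.8  -0.8] [-0.1  0.2 -0.1]
```

View pics/scene2z.png

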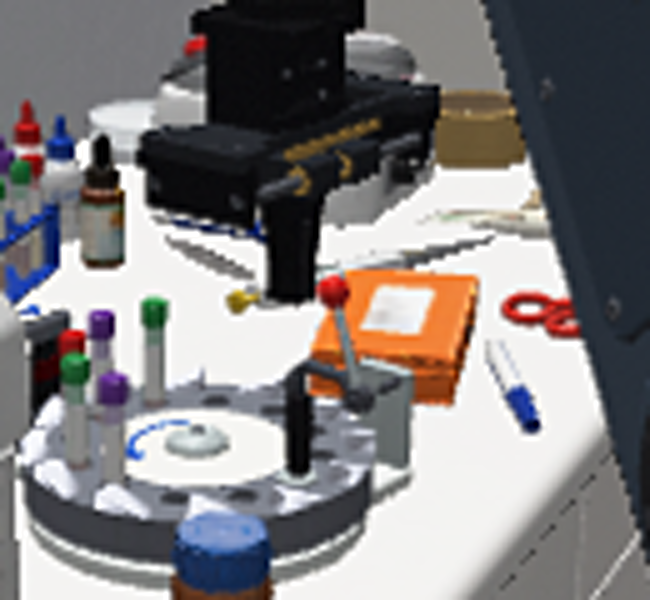

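The fingertips are just on the +x side of the ball, at ball height. I'll push toward -x.

Emit:
{"name": "carry_out", "arguments": {
  "series": [
    [-10,-3.5,-1,0,0,0,-1],
    [-17,-3.8,-1,0,0,0,-1],
    [-24,-3.8,-1,0,0,0,-1],
    [-31,-3.8,-1,0,0,0,-1],
    [-38,-3.8,-1,0,0,0,-1],
    [-45,-3.8,-1,0,0,0,-1],
    [-52,-3.8,-1,0,0,0,-1],
    [-56,-3.8,-1,0,0,0,-1]
  ]
}}

```text
time: 2.95
position: [0.5002, -0.3477, 0.1044]
tool_rot: [0.993, -0.118, -0.001, -0.0]
ft_force: [0.7, -0.1, -0.7]
grip_width: 0.0003
```

Run:
```python
from h import *
plan([0,-92,115],[0,-92,180])
c=snap('scene','scene3.png')
im=cv2.imread('pics/scene3.png'); cv2.imwrite('pics/scene3z.png',cv2.resize(im[100:220,300:430],None,fx=5,fy=5,interpolation=cv2.INTER_CUBIC))
```

```text
t 2.95 F mm [-47.  -92.3 104.4] ft(F) [ 0.68  0.01 -0.75] grip 0.0003
[0, -92, 115] -> [ 47.   -0.3 -10.7] [-0.   0.1 -0. ]
[0, -92, 180] -> [ 46.9  -0.3 -75.7] [-0.   0.1 -0. ]
```

View pics/scene3z.png

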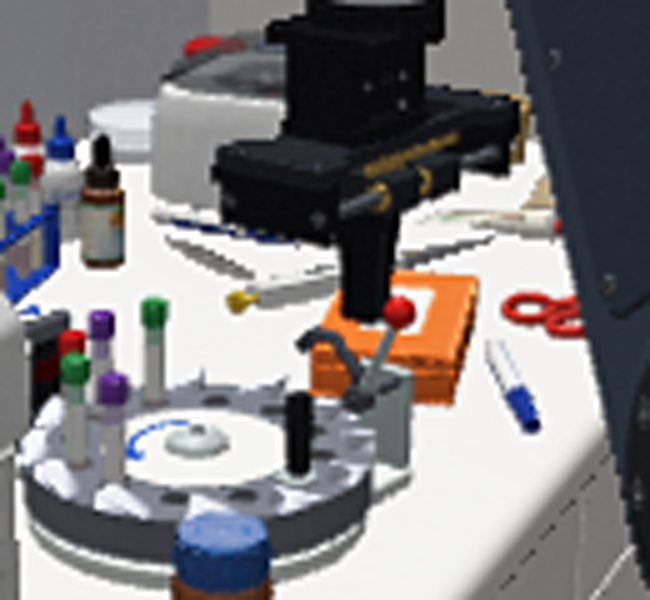

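The lever is over past vertical. I'll push a bit more and then lift straight up.

Emit:
{"name": "carry_out", "arguments": {
  "series": [
    [-6,0,0,0,0,0,-1],
    [-10,0,0,0,0,0,-1],
    [-10,0,0,0,0,0,-1],
    [-4,0,-15,0,0,0,-1],
    [0,0,-45,0,0,0,-1],
    [0,0,-80,0,0,0,-1],
    [0,0,-80,0,0,0,-1]
  ]
}}

```text
time: 3.88
position: [0.5019, -0.3493, 0.1875]
tool_rot: [0.993, -0.118, 0.002, 0.002]
ft_force: [-0.8, -0.6, -0.7]
grip_width: 0.0006
```

Run:
```python
from h import *
plan([-69,-42,180],[-69,-42,130],[-69,-42,78])
c=snap('scene','scene4.png')
im=cv2.imread('pics/scene4.png'); cv2.imwrite('pics/scene4z.png',cv2.resize(im[100:220,300:430],None,fx=5,fy=5,interpolation=cv2.INTER_CUBIC))
```

```text
t 3.88 F mm [-45.1 -93.4 187.5] ft(F) [-0.62 -0.74 -0.67] grip 0.0006
[-69, -42, 180] -> [-24.  -51.4   7.2] [ 0.2 -0.2 -0. ]
[-69, -42, 130] -> [-24.2 -51.5  57.2] [ 0.2 -0.2 -0. ]
[-69, -42, 78] -> [-24.4 -51.7 109.2] [ 0.2 -0.2 -0. ]
```

View pics/scene4z.png

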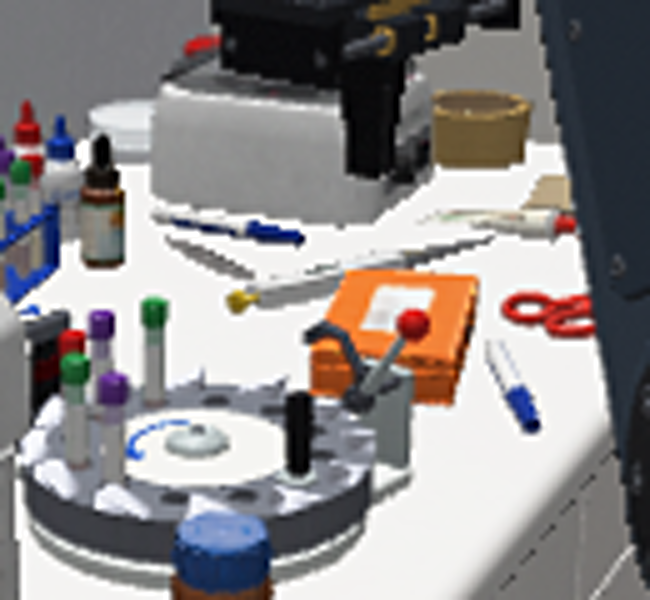

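The pawl is thrown back and stays there (ball at zoom (412,323), nose up). Next is the knob.

Emit:
{"name": "carry_out", "arguments": {
  "series": [
    [-14,-30,4,0,0,0,-1],
    [-24,-51,7,0,0,0,-1],
    [-24,-51.5,40,0,0,0,-1],
    [-24,-51.6,80,0,0,0,-1],
    [-24,-51.7,107,0,0,0,-1],
    [-24,-51.7,107,0,0,0,-1],
    [-24,-51.7,107,0,0,0,-1]
  ]
}}

```text
time: 4.8
position: [0.4897, -0.2926, 0.0786]
tool_rot: [0.993, -0.118, 0.0, 0.001]
ft_force: [0.1, 0.1, -0.8]
grip_width: 0.0004
```

Run:
```python
from h import *
plan(*[[-70*np.cos(t),70*np.sin(t)-23,80] for t in np.radians([0,5,10,15,20,25,28,30])])
c=snap('scene','scene5.png')
im=cv2.imread('pics/scene5.png'); cv2.imwrite('pics/scene5z.png',cv2.resize(im[100:220,300:430],None,fx=5,fy=5,interpolation=cv2.INTER_CUBIC))
```

```text
t 4.8 F mm [-70.2 -41.1  78.6] ft(F) [ 0.07  0.09 -0.82] grip 0.0004
[np.float64(-70.0), np.float64(-23.0), 80] -> [  0.2 -18.1  -1.4] [ 0.1 -0.  -0. ]
[np.float64(-69.7336288664222), np.float64(-16.89909800766393), 80] -> [  0.4 -24.2  -1.4] [ 0.1 -0.  -0. ]
[np.float64(-68.93654271085457), np.float64(-10.844627563314877), 80] -> [  1.2 -30.3  -1.4] [ 0.1 -0.  -0. ]
[np.float64(-67.61480784023477), np.float64(-4.8826668428235465), 80] -> [  2.5 -36.2  -1.4] [ 0.1 -0.  -0. ]
[np.float64(-65.77848345501359), np.float64(0.94141003279681), 80] -> [  4.4 -42.1  -1.4] [ 0.1 -0.  -0. ]
[np.float64(-63.4415450925655), np.float64(6.583278321848962), 80] -> [  6.7 -47.7  -1.4] [ 0.1 -0.  -0. ]
[np.float64(-61.80633150012489), np.float64(9.863009395012355), 80] -> [  8.3 -51.   -1.4] [ 0.1 -0.  -0. ]
[np.float64(-60.62177826491071), np.float64(11.999999999999993), 80] -> [  9.5 -53.1  -1.4] [ 0.1 -0.  -0. ]
```

View pics/scene5z.png

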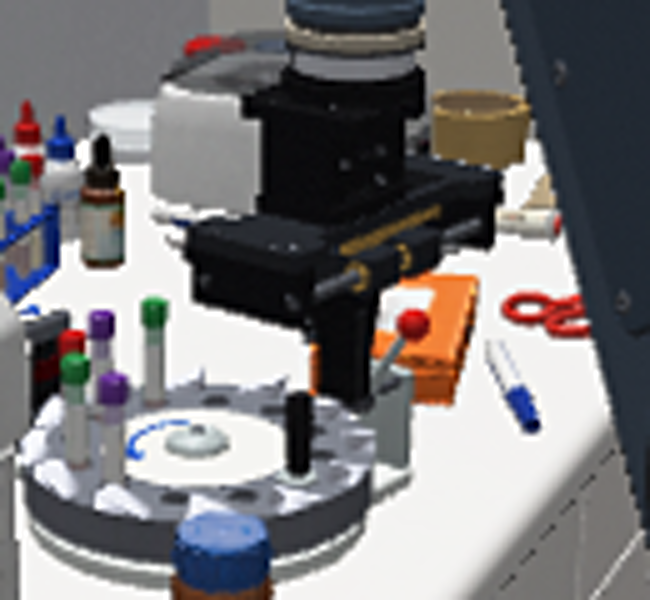

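Emit:
{"name": "carry_out", "arguments": {
  "series": [
    [0,-9,-1,0,0,0,-1],
    [0,-17,-1,0,0,0,-1],
    [0.3,-22,-1,0,0,0,-1],
    [0.8,-27,-1,0,0,0,-1],
    [1.5,-32,-1,0,0,0,-1],
    [2.5,-36,-1,0,0,0,-1],
    [3.5,-40,-1,0,0,0,-1],
    [4.4,-42,-1,0,0,0,-1]
  ]
}}

```text
time: 5.85
position: [0.5042, -0.2529, 0.0801]
tool_rot: [0.993, -0.118, 0.001, 0.001]
ft_force: [-2.1, -1.3, -0.4]
grip_width: 0.0004
```

Run:
```python
from h import *
plan(*[[-70*np.cos(t),70*np.sin(t)-23,80] for t in np.radians([20,25,28,30])])
c=snap('scene','scene6.png');im=cv2.imread('pics/scene6.png'); a=cv2.resize(im[130:220,300:400],None,fx=4,fy=4,interpolation=cv2.INTER_CUBIC)
c=snap('top','top6.png');im=cv2.imread('pics/top6.png'); b=cv2.resize(im[140:230,345:445],None,fx=4,fy=4,interpolation=cv2.INTER_CUBIC)
cv2.imwrite('pics/c6.png',np.hstack([a,b]))
```

```text
t 5.85 F mm [-65.4   0.9  80.1] ft(F) [-1.71 -1.72 -0.37] grip 0.0004
[np.float64(-65.77848345501359), np.float64(0.94141003279681), 80] -> [-0.4 -0.   0.1] [ 0.1 -0.1 -0. ]
[np.float64(-63.4415450925655), np.float64(6.583278321848962), 80] -> [ 1.9 -5.7  0.1] [ 0.1 -0.1 -0. ]
[np.float64(-61.80633150012489), np.float64(9.863009395012355), 80] -> [ 3.6 -9.   0.1] [ 0.1 -0.1 -0. ]
[np.float64(-60.62177826491071), np.float64(11.999999999999993), 80] -> [  4.7 -11.1   0.1] [ 0.1 -0.1 -0. ]
```

View pics/c6.png

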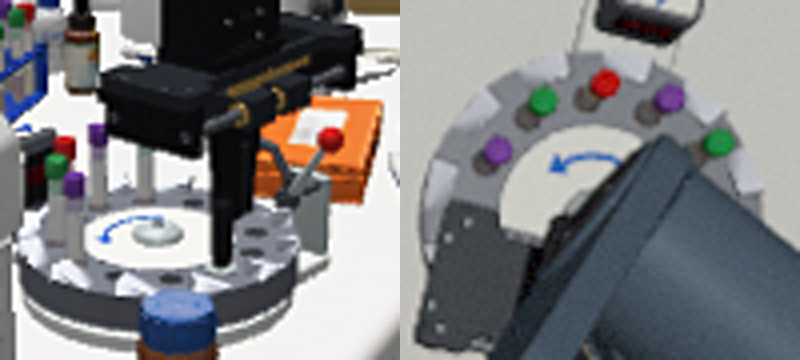

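```bash
cat >> h.py <<'E'
def caps(img,c):
    h=cv2.cvtColor(img,cv2.COLOR_RGB2HSV); out={}
    H,S,V=h[...,0],h[...,1],h[...,2]
    for n,m in dict(red=((H<6)|(H>174))&(S>150),green=(H>50)&(H<80)&(S>110),purple=(H>130)&(H<160)&(S>70)).items():
        m=(m&(V>60)).astype(np.uint8); k,l,s,ce=cv2.connectedComponentsWithStats(m)
        for i in range(1,k):
            if s[i,4]>10:
                d=toF(onz(c,*ce[i],.107)); r=np.hypot(d[0],d[1])
                if .055<r<.082: out.setdefault(n,[]).append((round(np.degrees(np.arctan2(d[1],d[0])),1),round(r*1e3,1),int(s[i,4])))
    return out
E
python3 - <<'E'
from h import *
c=robot.camera('top')
for f in['top0','top1','top6']: print(f,caps(cv2.imread(f'pics/{f}.png')[:,:,::-1].copy(),c))
E
```

```text
top0 {'red': [(np.float64(32.0), np.float64(70.3), 35)], 'green': [(np.float64(61.6), np.float64(71.2), 38), (np.float64(-28.6), np.float64(68.6), 39)], 'purple': [(np.float64(2.0), np.float64(69.4), 43), (np.float64(90.8), np.float64(71.9), 45)]}
top1 {'red': [(np.float64(32.0), np.float64(70.3), 35)], 'green': [(np.float64(61.6), np.float64(71.2), 38), (np.float64(-26.4), np.float64(66.3), 23)], 'purple': [(np.float64(2.1), np.float64(69.0), 44), (np.float64(90.7), np.float64(71.8), 44)]}
top6 {'red': [(np.float64(18.5), np.float64(69.4), 38)], 'green': [(np.float64(47.8), np.float64(71.3), 39), (np.float64(-42.0), np.float64(67.7), 41)], 'purple': [(np.float64(-11.7), np.float64(68.7), 45), (np.float64(77.8), np.float64(71.7), 42)]}
```

The caps show the wheel at -13.5° for a planned -20°, so the finger is thinner than I assumed: the offset is 15.4 mm instead of 23. I'll keep pushing, slowly.

Emit:
{"name": "carry_out", "arguments": {
  "series": [
    [0.3,-3.5,0,0,0,0,-1],
    [0.8,-7,0,0,0,0,-1],
    [1.5,-10,0,0,0,0,-1],
    [2.3,-13,0,0,0,0,-1],
    [3,-15.5,0,0,0,0,-1],
    [3.2,-16,0,0,0,0,-1],
    [3.2,-16,0,0,0,0,-1]
  ]
}}

```text
time: 6.88
position: [0.5119, -0.2382, 0.0803]
tool_rot: [0.993, -0.118, 0.002, 0.001]
ft_force: [0.4, -2.4, -0.3]
grip_width: 0.0007
```

Run:
```python
from h import *
c=snap('top','top7.png')
plan([-60.6,19.6,80]); print(caps(c['pixels'],c))
```

```text
t 6.92 F mm [-61.3  17.   80.3] ft(F) [ 1.43 -0.59 -1.16] grip 0.0001
[-60.6, 19.6, 80] -> [ 0.7 -2.6  0.3] [ 0.1 -0.2 -0.1]
{'red': [(np.float64(5.0), np.float64(68.9), 38)], 'green': [(np.float64(34.4), np.float64(70.7), 39), (np.float64(-56.3), np.float64(68.0), 40)], 'purple': [(np.float64(-26.6), np.float64(68.3), 43), (np.float64(64.4), np.float64(71.4), 41)]}
```

Emit:
{"name": "carry_out", "arguments": {
  "series": [
    [0.4,-1.5,0,0,0,0,-1],
    [0.7,-2.8,0,0,0,0,-1],
    [0.7,-2.8,0,0,0,0,-1],
    [0.7,-2.8,0,0,0,0,-1]
  ]
}}

```text
time: 7.42
position: [0.5135, -0.2358, 0.0803]
tool_rot: [0.993, -0.118, 0.002, 0.001]
ft_force: [0.6, -2.8, -0.8]
grip_width: 0.0009
```

Run:
```python
from h import *
c=snap('top','top8.png')
plan([-60.6,19.6,80]); print(caps(c['pixels'],c))
```

```text
t 7.47 F mm [-60.3  19.7  80.3] ft(F) [ 1.65 -2.38 -0.35] grip 0.0
[-60.6, 19.6, 80] -> [-0.3  0.1  0.3] [ 0.1 -0.2 -0.1]
{'red': [(np.float64(2.3), np.float64(68.9), 35)], 'green': [(np.float64(32.5), np.float64(70.0), 37), (np.float64(-58.8), np.float64(67.6), 40)], 'purple': [(np.float64(61.9), np.float64(71.3), 42), (np.float64(-28.3), np.float64(68.6), 46)]}
```

The wheel stands at about -29.7°, within 0.3° of the notch. I'll back off, rise and check.

Emit:
{"name": "carry_out", "arguments": {
  "series": [
    [0,10,0,0,0,0,-1],
    [0,20,-5,0,0,0,-1],
    [0,22,-35,0,0,0,-1],
    [0,22,-75,0,0,0,-1],
    [0,22,-100,0,0,0,-1],
    [-20,50,-100,0,0,0,-1],
    [-55,100,-100,0,0,0,-1],
    [-58,112,-100,0,0,0,-1]
  ]
}}

```text
time: 8.48
position: [0.4276, -0.3324, 0.1806]
tool_rot: [0.993, -0.12, 0.001, 0.001]
ft_force: [0.3, 1.0, 0.6]
grip_width: 0.0003
```

Run:
```python
from h import *
c=snap('top','top9.png'); print(caps(c['pixels'],c))
plan([-118,-92,175],[-118,-92,98])
c=snap('scene','scene9.png');im=cv2.imread('pics/scene9.png'); a=cv2.resize(im[130:220,300:400],None,fx=4,fy=4,interpolation=cv2.INTER_CUBIC)
im=cv2.imread('pics/top9.png'); b=cv2.resize(im[140:230,345:445],None,fx=4,fy=4,interpolation=cv2.INTER_CUBIC)
cv2.imwrite('pics/c9.png',np.hstack([a,b]))
```

```text
{'red': [(np.float64(2.2), np.float64(69.1), 38)], 'green': [(np.float64(32.5), np.float64(70.2), 37), (np.float64(-58.7), np.float64(67.6), 39)], 'purple': [(np.float64(61.9), np.float64(71.3), 42), (np.float64(-28.5), np.float64(69.5), 46)]}
t 8.53 F mm [-120.1  -95.   180.6] ft(F) [-0.56 -0.62 -0.25] grip 0.0005
[-118, -92, 175] -> [ 2.1 -3.1  5.6] [ 0.1 -0.2 -0.3]
[-118, -92, 98] -> [ 1.8 -3.2 82.6] [ 0.1 -0.2 -0.3]
```

View pics/c9.png

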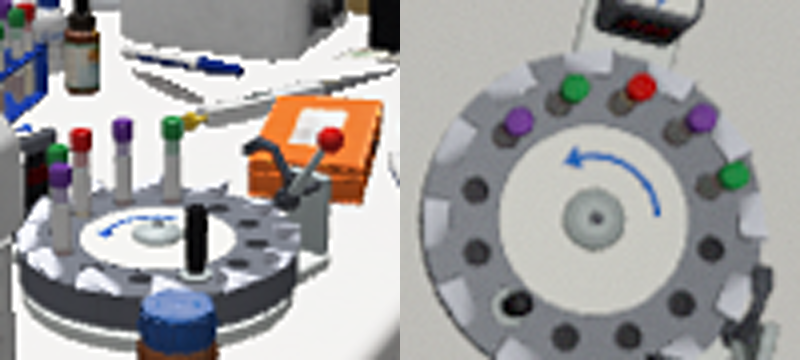

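The red tube is in front of the reader and the pawl is still back. I'll go down on the -x side of the ball and tip it back.

Emit:
{"name": "carry_out", "arguments": {
  "series": [
    [2,-3,40,0,0,0,-1],
    [2,-3,75,0,0,0,-1],
    [2,-3,82,0,0,0,-1],
    [12,-3,82,0,0,0,-1],
    [22,-3,82,0,0,0,-1],
    [31,-3,82,0,0,0,-1],
    [39,-3,82,0,0,0,-1],
    [46,-3,82,0,0,0,-1]
  ]
}}

```text
time: 9.57
position: [0.4761, -0.3407, 0.0991]
tool_rot: [0.993, -0.12, 0.002, 0.001]
ft_force: [-0.3, -0.5, 0.7]
grip_width: 0.0004
```

Run:
```python
from h import *
plan([-62,-92,98])
c=snap('scene','scene10.png');im=cv2.imread('pics/scene10.png'); a=cv2.resize(im[110:220,300:420],None,fx=5,fy=5,interpolation=cv2.INTER_CUBIC)
cv2.imwrite('pics/c10.png',a)
```

```text
t 9.57 F mm [-72.1 -91.1  99.1] ft(F) [-0.19 -0.59  0.71] grip 0.0004
[-62, -92, 98] -> [10.1  0.9  1.2] [ 0.1 -0.3 -0.3]
```

View pics/c10.png

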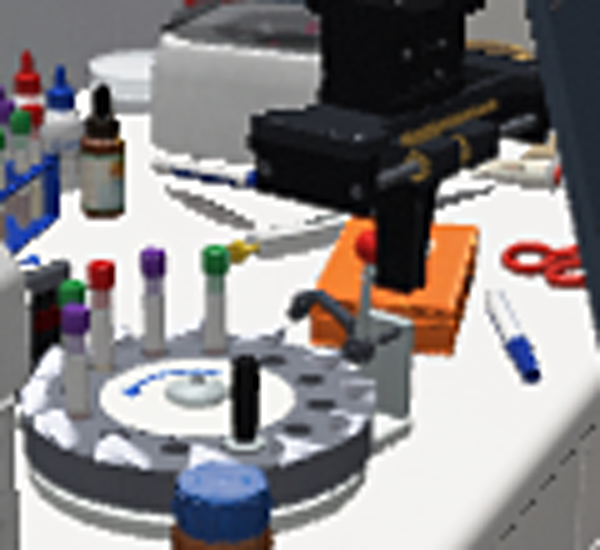

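Emit:
{"name": "carry_out", "arguments": {
  "series": [
    [6,0,0,0,0,0,-1],
    [12,0,0,0,0,0,-1],
    [17,0,0,0,0,0,-1],
    [21,0,0,0,0,0,-1],
    [21,0,0,0,0,0,-1],
    [10,0,0,0,0,0,-1],
    [-10,0,0,0,0,0,-1],
    [-25,0,-5,0,0,0,-1]
  ]
}}

```text
time: 10.62
position: [0.4508, -0.3341, 0.1037]
tool_rot: [0.993, -0.12, 0.002, 0.001]
ft_force: [-0.4, 0.1, -0.1]
grip_width: 0.0001
```

Emit:
{"name": "carry_out", "arguments": {
  "series": [
    [-5,0,-40,0,0,0,-1],
    [-10,0,-90,0,0,0,-1],
    [-40,20,-110,0,0,0,-1],
    [-60,30,-110,0,0,0,-1],
    [-60,30,-110,0,0,0,-1]
  ]
}}

```text
time: 11.25
position: [0.3833, -0.3487, 0.2141]
tool_rot: [0.993, -0.121, 0.002, 0.001]
ft_force: [-0.4, 0.1, -1.0]
grip_width: 0.0003
```

Run:
```python
from h import *
plan()
c=snap('top','top11.png'); print(caps(c['pixels'],c))
im0=cv2.imread('pics/top0.png')
s=snap('scene','scene11.png')
def redball(im,box):
    h=cv2.cvtColor(im,cv2.COLOR_BGR2HSV);m=((h[...,0]<6)|(h[...,0]>174))&(h[...,1]>170)&(h[...,2]>90)
    y,x=np.nonzero(m[box[0]:box[1],box[2]:box[3]]);return x.mean()+box[2],y.mean()+box[0]
for a,box in[('top',(190,230,425,450)),('scene',(150,175,355,390))]:
    print(a,[redball(cv2.imread(f'pics/{a}{n}.png'),box) for n in('0','11')])
a=cv2.resize(cv2.imread('pics/scene11.png')[130:250,270:400],None,fx=3,fy=3,interpolation=cv2.INTER_CUBIC)
b=cv2.resize(cv2.imread('pics/top11.png')[130:250,310:450],None,fx=3,fy=3,interpolation=cv2.INTER_CUBIC)
cv2.imwrite('pics/c11.png',np.hstack([a,b]))
d=np.abs(cv2.imread('pics/top11.png').astype(int)-im0).max(2)[130:260,120:345];print('left-side diff px',(d>60).sum())
```

```text
t 11.25 F mm [-160.5 -120.5  214.1] ft(F) [-0.43  0.   -1.03] grip 0.0003
{'red': [(np.float64(2.2), np.float64(69.6), 37)], 'green': [(np.float64(32.3), np.float64(70.3), 35), (np.float64(-58.7), np.float64(67.6), 39)], 'purple': [(np.float64(61.9), np.float64(71.3), 42), (np.float64(-28.1), np.float64(68.2), 44)]}
top [(np.float64(437.5), np.float64(213.5)), (np.float64(437.4255319148936), np.float64(213.53191489361703))]
scene [(np.float64(366.4074074074074), np.float64(157.92592592592592)), (np.float64(366.4074074074074), np.float64(157.92592592592592))]
left-side diff px 0
```

View pics/c11.png

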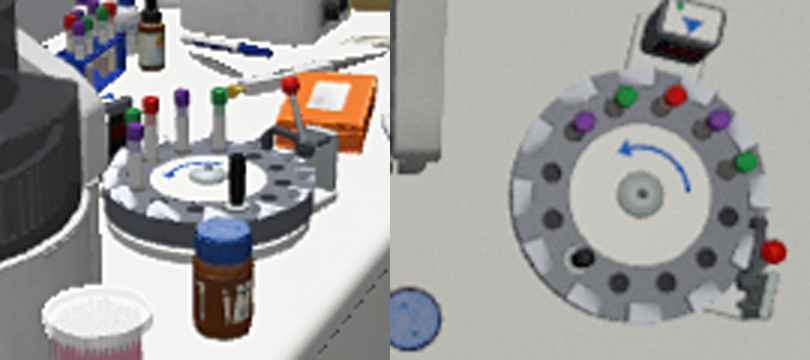

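The ball is back at exactly its starting pixels in both views, so the pawl is fully down. The red tube stands at the reader and the nearby items haven't moved. I'll hand it in.

```bash
python3 -c "
from rig import robot
print(robot.hand_in())"
```

```text
the job is handed in; nothing more can be done
None
```

The red-capped tube now stands in front of the reader's window, with the pawl down in the new notch. I handed the job in at about 11 s of robot time. `hand_in` gives no verdict, so the checks below are all I have.

With closed fingertips I tipped the pawl lever over and it stayed thrown back. I then pushed the knob clockwise in small steps and tipped the lever back.

**Last checks from the cameras:**
- **Wheel:** it stands within about 0.3° (roughly 0.006 rad) of one notch back, comparing the caps with where their neighbours stood at the start. Individual cap readings scattered by about 0.7°.
- **Pawl:** the red ball is back within 0.1 pixel of its starting place in both the top and scene views, so the pawl is fully down.
- **Tubes:** all five are still in their places.
- **Nearby items:** the area of the top view with the pot, bottle and timer shows no change.
- **Arm:** it is clear of everything, and the wrist force stayed under about 4 N at every reading.

One check disagreed along the way: partway through the push the wheel had turned 13.5° where I had planned 20°, because the fingers are thinner than I assumed. I corrected the remaining push from that measurement.

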